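# Sort the sleeve and the two reducers back into their storage blocks

### The job

All three steel exhaust parts stand in the wrong wooden storage block: move them round, setting one aside on a free patch of the trolley on the way, so that in the end each stands upright and fully down in the recess that fits it: the small sleeve in the smallest recess, the slim reducer in the middle one, the wide reducer in the largest. Let none of them fall over, and leave the carton and the red tin where they are.

Things in the scene. Friction and masses are not known exactly. Their poses are not given: they have to be found in the camera images.
- sleeve: small beige steel sleeve, a plain tube 47 mm across and 85 mm tall, standing, open at both ends; grasp it across; about 0.09 kg. At the start it stands loosely in the recess of the medium block. Origin: centre of its lower end, on its axis; z along the axis, up when it stands
- slim_reducer: slim beige stepped exhaust reducer, 185 mm tall, wide end down: body 96 mm across up to the shoulder 117 mm above the lower end, above that a straight neck 44 mm across up to 185 mm; grasp it by the neck; about 0.3 kg. At the start it stands loosely in the recess of the large block. Origin: centre of its lower end, on its axis; z along the axis, up when it stands
- wide_reducer: wide beige stepped exhaust reducer, 159 mm tall, wide end down: body 128 mm across up to the shoulder 114 mm above the lower end, above that a straight neck 62 mm across up to 159 mm; grasp it by the neck; about 0.4 kg. At the start it stands on top of the small block and hides its recess. Origin: centre of its lower end, on its axis; z along the axis, up when it stands
- block_small: fixed square block of light wood, 140 x 140 mm and 16 mm thick, with one round recess 62 mm across and 8 mm deep in the middle of its top (recess floor 8 mm above the trolley top, 8 mm of wood under it) and a small screw in each corner; the place of the sleeve. Origin: centre of its underside, on the trolley top; z up, x and y along its sides
- block_medium: fixed square block of light wood, 150 x 150 mm and 16 mm thick, with one round recess 112 mm across and 8 mm deep in the middle of its top (recess floor 8 mm above the trolley top, 8 mm of wood under it) and a small screw in each corner; the place of the slim reducer. Origin: centre of its underside, on the trolley top; z up, x and y along its sides
- block_large: fixed square block of light wood, 188 x 188 mm and 16 mm thick, with one round recess 144 mm across and 8 mm deep in the middle of its top (recess floor 8 mm above the trolley top, 8 mm of wood under it) and a small screw in each corner; the place of the wide reducer. Origin: centre of its underside, on the trolley top; z up, x and y along its sides
- carton: small brown carton, 61 x 76 x 42 mm, on the trolley top in the strip between the robot and the blocks, which is bare but for the carton and the tin (behind the blocks stands a row of fixed sleeves up to 215 mm tall); to be left alone. Origin: centre of its underside, z up, x along its 61 mm side
- tin: round red tin, 72 mm across and 75 mm high, standing on the trolley top; to be left alone. Origin: centre of its underside, z up

How it is judged:
By the outcome, as a careful person would: the job done as asked, in the order asked, and still so for the second after the job is handed in, with the robot touching nothing.
It also fails if it takes over 120 s, if anything falls off the work surface, if the arm or the gripper's body presses on something with over 40 N, if the wrist force passes 120 N, or if a joint passes its speed limit or range.

### The arm

A 7-joint arm with a two-finger parallel gripper is mounted at the origin on a cart in front of the work surface, level with it; the furniture and walls round the work are solid. World frame = base frame: x ahead of the robot, y to its left, z up, the work surface at z = 0. Lengths are in m, angles in rad, forces in N, time in s.
With the tool pointing down it reaches from about 0.4 to 0.85 m from the base axis. Payload 4.5 kg.
Tool frame: the origin (TCP) lies midway between the tips of the shut fingers; the grasp point (between the pads) lies 19 mm behind it; z points along the fingers, y is the line along which they close (so a half turn about z gives the same grasp; the last joint's range is limited). The gripper opens to 88 mm and grips with 3 to 60 N. Pads are 18 mm wide; open, the fingers measure 123 mm over their backs; the gripper's body (75 mm by 187 mm) begins 45 mm behind the grasp point.
Start: joints at [-1.092, 0.689, -0.195, 1.565, 0.157, 0.902, -0.215], TCP at [0.269, 0.564, 0.239] pointing down, gripper open.
Joint ranges: [-3.01, 3.01], [-0.46, 2.08], [-1.47, 1.51], [0.13, 2.56], [-1, 4.14], [0.04, 2.09], [-2.66, 2.66]. Speed limits (rad/s): [2.57, 2.57, 3.14, 3.14, 3.14, 3.14, 3.14].

### API

Orientations are given as a unit quaternion [x, y, z, w].
In Python, from plant import r, eyes, finish_job gives the robot as it stands. The module is installed in compiled form; this text tells all that it offers.
- The arm moves only by the tool move_arm, never from a script. Its argument "motion" is a list of rows, each a list of 7 numbers: the shift along the tool's x, y, z in mm, then the turn, a rotation vector about the tool's x, y, z in degrees, then the closure, from 0 (fully open) to 1 (shut). A call has 1 to 5 rows; each row is the pose to reach, as a shift and turn from the pose commanded when the call began, along the tool's axes at that moment; what a row does not reach only later rows make up. A row lasts 1/8 s, in which the tool goes at most 62.5 mm and 10.7 degrees, less where a joint would pass 70% of its speed; a pose out of reach is approached as far as the arm can. A call with a gripper value outside its range is refused whole. The fingers move at their own pace and stop on an object; "newtons" is the grip in N (left out, the last holds). Time passes only in rows, so rows that repeat a pose let the fingers close. It gives the time, the measured TCP pose, the force, the opening and the grip force at its end, in the units of the state.
- r.get_state(): the state, without advancing time (a new reading comes with each control period).
- eyes.snapshot(name): name is "scene" or "top" or "wrist"; returns a dict with "frame" (480x640x3 uint8, red, green, blue), "z_map" (480x640 float32, m along the optical axis (not along the pixel's ray), 0 where there is no reading), "intrinsics" (3x3 intrinsics, pixels), "world_to_cam" (4x4, takes a point from world to camera coordinates). Camera axes: x right, y down, z forward; pixel columns grow to the right and rows downward; lengths in m; the calibration is good to about 2 mm. A picture is of the moment at which its call begins.
- finish_job(): hands the job in; it is judged then, once.
The state is a dict: "clock": time; "q": joint angles; "qd": joint speeds; "joint_torque": joint torques, N m; "tool_pos": TCP position; "eef_rot": TCP orientation; "contact_force": force on the tool from outside, world axes, zero at the start; "moment": the same for the moment, N m; "opening": opening from 0.0 (shut) to 1.0 (fully open); "finger_force": force on a finger pad.
Only numpy, scipy, OpenCV 4.12 (cv2) and the standard library are available. Lean on these libraries where they do the work, as an engineer would, in place of code of your own. Each camera call takes 0.05 s, during which the arm holds its last target. There are 200 camera calls.

## Working session

There is one attempt and no reset: what is moved stays moved. The work goes in short steps, Python scripts to look and compute and a tool call to move; the robot and the scene stay as the last step left them, time stands still between calls to the robot, and variables do not carry over. Pictures are saved under pics/ and viewed, at most 14 in all, crops included, and the job is handed in when it is done.

Besides the shell and the picture viewer there is one more tool, called after ">>>" as name(argument=value, ...) on one line, values as JSON. move_arm: Moves the arm, as the interface text tells. Its arguments: {"type":"object","properties":{"motion":{"type":"array","items":{"type":"array","items":{"type":"number"}}},"newtons":{"type":"number"}},"required":["motion"]}

```bash
mkdir -p pics; cat > h.py <<'E'
import numpy as np, cv2
from plant import r, eyes, finish_job
def snap(n,f=None):
    s=eyes.snapshot(n)
    if f: cv2.imwrite('pics/'+f,s['frame'][:,:,::-1])
    return s
def pts(s):
    K=np.array(s['intrinsics']);T=np.linalg.inv(np.array(s['world_to_cam']))
    z=s['z_map'];v,u=np.mgrid[:480,:640]
    P=np.stack([(u-K[0,2])/K[0,0]*z,(v-K[1,2])/K[1,1]*z,z,np.ones_like(z)],-1)
    W=(P@T.T)[...,:3]; W[z==0]=np.nan
    return W
E
python3 - <<'E'
from h import *
s=snap('top','t.png');W=pts(s);np.save('top.npy',W)
s2=snap('scene','s.png');np.save('scene.npy',pts(s2))
print(np.linalg.inv(s['world_to_cam'])[:3,3],np.linalg.inv(s2['world_to_cam'])[:3,3])
st=r.get_state();print(st['tool_pos'],st['eef_rot'],st['clock'])
print(np.nanmin(W,(0,1)),np.nanmax(W,(0,1)))
E
```

```text
[0.33159813 0.01671103 1.0218912 ] [ 0.29221896 -0.51444591  0.86833345]
[0.26875636 0.56364577 0.23799789] [ 2.20560227e-01  9.75373008e-01 -8.18212929e-04 -1.07440987e-04] 0.1
[-0.28668405 -1.27245423 -0.96840164] [1.41114214 1.37184309 0.21745108]
```

View pics/t.png

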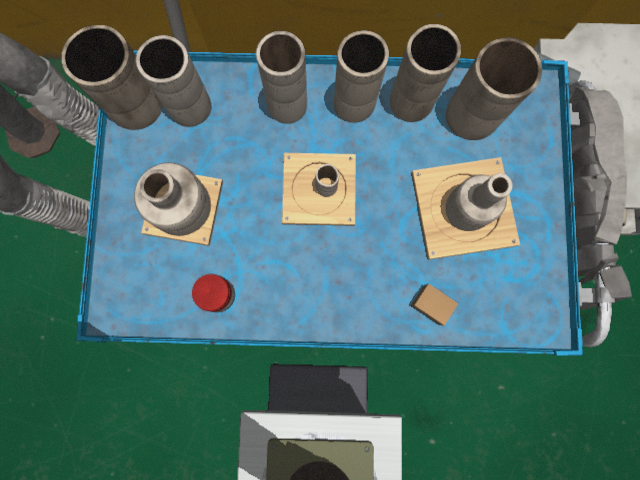

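View pics/s.png

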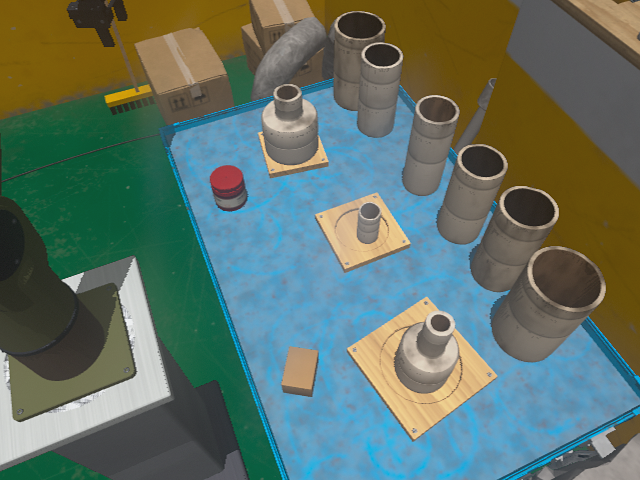

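The top view shows the wide reducer (neck at 158,186), the sleeve (326,175), the slim reducer (498,185), the tin (212,292) and the carton (435,304). The scene view agrees with it. Next I measure from the depth data.

```bash
python3 - <<'E'
from h import *
T=np.load('top.npy');S=np.load('scene.npy')
def at(W,u,v): return np.round(np.nanmedian(W[v-1:v+2,u-1:u+2].reshape(-1,3),0),4)
print('table',at(T,260,290),at(T,350,300),at(S,250,270))
for n,c in dict(small=[(147,234),(207,240),(219,181)],med=[(289,158),(350,158),(287,219),(350,219)],large=[(419,174),(498,163),(427,252),(514,241)]).items():
    print(n,[at(T,*p) for p in c])
print('scr large scene',[at(S,*p) for p in [(354,350),(428,303),(490,377),(414,430)]])
print('med scene',[at(S,*p) for p in [(322,216),(376,198),(404,242),(346,265)]])
# ring tops
def ring(W,n,z0,u0,u1,v0,v1,R):
    w=W[v0:v1,u0:u1].reshape(-1,3); w=w[np.abs(w[:,2]-z0)<.006]
    from scipy.optimize import least_squares
    c=np.median(w[:,:2],0); w=w[np.linalg.norm(w[:,:2]-c,axis=1)<R*1.5]
    (cx,cy),rad=cv2.minEnclosingCircle(w[:,:2].astype(np.float32))
    print(n,len(w),round(cx,4),round(cy,4),round(rad,4),np.round(np.median(w[:,2]),4))
for W,nm,b in ((T,'T',[(130,190,160,215),(305,350,155,200),(475,525,165,205)]),(S,'S',[(265,310,75,120),(350,390,195,225),(415,465,305,345)])):
    ring(W,nm+'wide',.175,*b[0],.031);ring(W,nm+'slv',.093,*b[1],.0235);ring(W,nm+'slim',.193,*b[2],.022)
for n,z,b in (('tin',.075,(190,235,270,315)),('carton',.042,(405,465,280,330))):
    w=T[b[2]:b[3],b[0]:b[1]].reshape(-1,3);w=w[abs(w[:,2]-z)<.006,:2].astype(np.float32);print(n,cv2.minAreaRect(w))
# edges tray
print('tray',at(T,83,335),at(T,580,350),at(T,100,55))
m=(np.abs(T[...,2]-.016)<.004)
for n,b in dict(small=(130,230,150,250),med=(275,365,145,235),large=(405,530,145,270)).items():
    mm=m[b[2]:b[3],b[0]:b[1]]; w=T[b[2]:b[3],b[0]:b[1]][mm][:,:2].astype(np.float32)
    print(n,len(w),cv2.minAreaRect(w))
E
```

```text
table [ 0.3907  0.1304 -0.0018] [ 3.754e-01 -5.440e-02 -3.000e-04] [3.571e-01 2.370e-02 3.000e-04]
small [array([0.4999, 0.3693, 0.0031]), array([0.4892, 0.2412, 0.0152]), array([0.6139, 0.2243, 0.0153])]
med [array([0.6675, 0.0797, 0.0156]), array([ 0.6708, -0.0482,  0.0159]), array([0.5366, 0.0792, 0.017 ]), array([ 0.54  , -0.0502,  0.0168])]
large [array([ 0.6403, -0.1927,  0.0149]), array([ 0.668 , -0.3579,  0.0165]), array([ 0.4774, -0.2099,  0.0079]), array([ 0.5037, -0.3853,  0.017 ])]
scr large scene [array([ 0.4725, -0.2217,  0.017 ]), array([ 0.6424, -0.1925,  0.0164]), array([ 0.6678, -0.3606,  0.0159]), array([ 0.5036, -0.3845,  0.0174])]
med scene [array([0.5408, 0.0795, 0.0153]), array([0.668 , 0.0748, 0.0164]), array([ 0.6677, -0.0509,  0.0159]), array([ 0.5353, -0.0523,  0.0148])]
Twide 439 0.5593 0.3004 0.0306 0.1737
Tslv 151 0.6113 -0.0005 0.0235 0.0909
Tslim 319 0.5704 -0.2942 0.0223 0.192
Swide 271 0.5587 0.2999 0.0313 0.1737
Sslv 151 0.6079 0.002 0.0251 0.0911
Sslim 428 0.5701 -0.295 0.0222 0.1923
tin ((0.38030925393104553, 0.2170594036579132), (0.06855127215385437, 0.06929603964090347), 2.1682748794555664)
carton ((0.3710234761238098, -0.21961358189582825), (0.07117082178592682, 0.05241314321756363), 56.846553802490234)
tray [0.2904 0.4807 0.0099] [ 0.2891 -0.5051  0.0221] [0.8281 0.4454 0.1246]
small 1224 ((0.5603489279747009, 0.2984033226966858), (0.14190958440303802, 0.14095664024353027), 81.42861938476562)
med 2861 ((0.6056176424026489, 0.015420563519001007), (0.15173132717609406, 0.1501317024230957), 0.3380088806152344)
large 3933 ((0.5734371542930603, -0.28825879096984863), (0.18918107450008392, 0.19019925594329834), 10.345705032348633)
```

Each measured position agrees with the given sizes and heights. Plan:
1. Sleeve to the front strip.
2. Slim reducer to the medium block.
3. Wide reducer to the large block.
4. Sleeve to the small block.

First I turn the tool so that its y lies along world y, while travelling.

>>> move_arm(motion=[[-50,-33,-10,0,0,-5.1,0],[-100,-66,-20,0,0,-10.2,0],[-150,-99,-30,0,0,-15.3,0],[-200,-132,-30,0,0,-20.4,0],[-250,-165,-30,0,0,-25.5,0]], newtons=20)

```text
clock: 0.72
tool_pos: [0.4244, 0.3058, 0.2687]
eef_rot: [-0.002, 1.0, -0.0, 0.0]
contact_force: [0.8, -0.7, -0.6]
opening: 1.003
finger_force: 0.0
```

>>> move_arm(motion=[[-31,-51,0,0,0,0,0],[-62,-102,0,0,0,0,0],[-93,-153,0,0,0,0,0],[-124,-204,0,0,0,0,0],[-155,-255,20,0,0,0,0]])

```text
clock: 1.35
tool_pos: [0.5803, 0.0515, 0.2497]
eef_rot: [-0.0, 1.0, 0.0, 0.002]
contact_force: [0.5, 0.6, -0.4]
opening: 0.999
finger_force: 0.0
```

>>> move_arm(motion=[[-30,-50,30,0,0,0,0],[-30,-50,60,0,0,0,0],[-30,-50,60,0,0,0,0]])

```text
clock: 1.72
tool_pos: [0.6065, 0.0022, 0.1863]
eef_rot: [0.0, 1.0, -0.0, -0.003]
contact_force: [-0.2, 0.3, 0.7]
opening: 0.997
finger_force: 0.0
```

```bash
python3 - <<'E'
from h import *
s=snap('wrist','w1.png');W=pts(s)
st=r.get_state();print(st['tool_pos'],st['eef_rot'],st['q'],st['clock'])
m=abs(W[...,2]-.093)<.008; w=W[m]; w=w[np.linalg.norm(w[:,:2]-[.609,.001],axis=1)<.045]
print(len(w),cv2.minEnclosingCircle(w[:,:2].astype(np.float32)))
E
```

```text
[0.60754978 0.00363992 0.18813477] [-4.23999963e-04  9.99998946e-01  3.18484792e-04 -1.35166579e-03] [ 0.10989298  0.7414866  -0.34035559  1.66358858  0.3200078   0.79454541
  1.19734486] 1.775
1130 ((0.6091371178627014, 0.0021634476725012064), 0.023450927808880806)
```

View pics/w1.png

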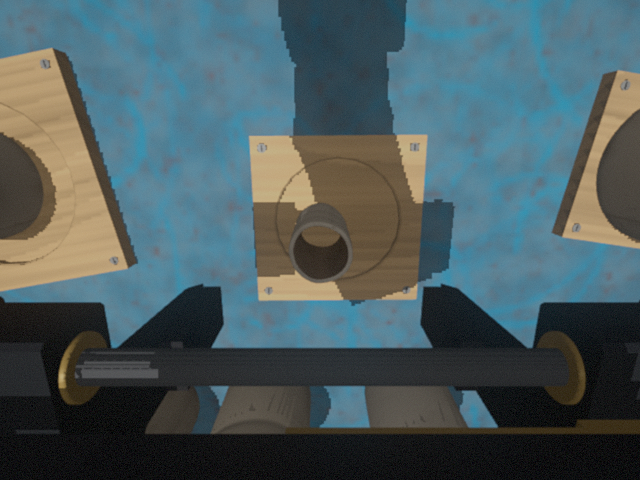

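The wrist view shows the sleeve rim at (322,250) between the fingers. Its measured centre is (0.609, 0.002), about 2 mm from the TCP. I'll descend and grasp.

>>> move_arm(motion=[[-2,-1,45,0,0,0,0],[-2,-1,90,0,0,0,0],[-2,-1,125,0,0,0,0],[-2,-1,138,0,0,0,0],[-2,-1,138,0,0,0,0.3]])

```text
clock: 2.4
tool_pos: [0.6109, 0.0031, 0.0516]
eef_rot: [-0.001, 1.0, 0.0, 0.0]
contact_force: [0.6, 0.1, 0.4]
opening: 0.912
finger_force: 0.0
```

>>> move_arm(motion=[[0,0,0,0,0,0,0.5],[0,0,0,0,0,0,0.7],[0,0,0,0,0,0,0.7],[0,0,0,0,0,0,0.7]], newtons=20)

```text
clock: 2.9
tool_pos: [0.6109, 0.0019, 0.0514]
eef_rot: [-0.0, 1.0, -0.0, 0.0]
contact_force: [0.8, -0.7, 2.8]
opening: 0.516
finger_force: 20.0
```

>>> move_arm(motion=[[0,0,-20,0,0,0,0.7],[0,0,-50,0,0,0,0.7],[30,10,-60,0,0,0,0.7],[70,24,-60,0,0,0,0.7],[110,38,-60,0,0,0,0.7]])

```text
clock: 3.52
tool_pos: [0.4998, 0.0406, 0.1122]
eef_rot: [0.0, 1.0, 0.0, 0.001]
contact_force: [0.2, 0.7, -1.2]
opening: 0.519
finger_force: 20.0
```

>>> move_arm(motion=[[40,14,0,0,0,0,0.7],[60,20,20,0,0,0,0.7],[60,20,48,0,0,0,0.7],[60,20,62,0,0,0,0.7],[60,20,67,0,0,0,0.7]])

```text
clock: 4.15
tool_pos: [0.4408, 0.0604, 0.0439]
eef_rot: [-0.0, 1.0, 0.0, 0.0]
contact_force: [0.3, 0.3, -0.9]
opening: 0.518
finger_force: 20.0
```

>>> move_arm(motion=[[0,0,0,0,0,0,0.7]])

```text
clock: 4.28
tool_pos: [0.4409, 0.0602, 0.0443]
eef_rot: [-0.0, 1.0, 0.0, 0.0]
contact_force: [-0.0, 0.7, -1.0]
opening: 0.517
finger_force: 20.0
```

>>> move_arm(motion=[[0,0,1,0,0,0,0.7],[0,0,1,0,0,0,0.35],[0,0,1,0,0,0,0.1],[0,0,1,0,0,0,0]])

```text
clock: 4.78
tool_pos: [0.4406, 0.0601, 0.043]
eef_rot: [-0.0, 1.0, 0.0, 0.0]
contact_force: [0.3, 0.0, -0.8]
opening: 0.834
finger_force: 0.0
```

>>> move_arm(motion=[[0,0,-30,0,0,0,0],[0,0,-80,0,0,0,0],[0,0,-130,0,0,0,0],[0,0,-180,0,0,0,0],[-15,-50,-200,0,0,0,0]])

```text
clock: 5.4
tool_pos: [0.4566, 0.0134, 0.246]
eef_rot: [-0.004, 1.0, 0.001, 0.003]
contact_force: [1.6, -0.4, -1.3]
opening: 0.997
finger_force: 0.0
```

```bash
python3 - <<'E'
from h import *
s=snap('wrist');W=pts(s)
w=W[abs(W[...,2]-.085)<.006]; w=w[np.linalg.norm(w[:,:2]-[.44,.06],axis=1)<.05]
print(len(w),cv2.minEnclosingCircle(w[:,:2].astype(np.float32)),np.median(w[:,2]) if len(w) else 0, r.get_state()['tool_pos'])
E
```

```text
680 ((0.4397471845149994, 0.05999727547168732), 0.023495981469750404) 0.0823907212906661 [0.45880426 0.00180596 0.24652098]
```

The sleeve stands at (0.440, 0.060). Next is the slim reducer.

>>> move_arm(motion=[[-19,-50,-5,0,0,0,0],[-38,-101,-10,0,0,0,0],[-57,-152,-10,0,0,0,0],[-76,-203,-10,0,0,0,0],[-95,-254,-10,0,0,0,0]])

```text
clock: 6.08
tool_pos: [0.5504, -0.2456, 0.2524]
eef_rot: [0.0, 1.0, 0.0, -0.0]
contact_force: [1.5, -0.2, 0.1]
opening: 1.005
finger_force: 0.0
```

>>> move_arm(motion=[[-12,-35,0,0,0,0,0],[-19,-51,0,0,0,0,0],[-19,-51,0,0,0,0,0],[-19,-51,0,0,0,0,0]])

```text
clock: 6.58
tool_pos: [0.5691, -0.2934, 0.2525]
eef_rot: [-0.001, 1.0, 0.001, -0.001]
contact_force: [-0.1, -0.4, -0.3]
opening: 1.004
finger_force: 0.0
```

```bash
python3 - <<'E'
from h import *
s=snap('wrist');W=pts(s)
for z in (.193,):
  w=W[abs(W[...,2]-z)<.008]; w=w[np.linalg.norm(w[:,:2]-[.57,-.294],axis=1)<.04]
  print(len(w),cv2.minEnclosingCircle(w[:,:2].astype(np.float32)),np.median(w[:,2]) if len(w) else 0)
s=r.get_state();print(s['tool_pos'],s['eef_rot'],s['q'])
E
```

```text
2372 ((0.5705071091651917, -0.29311150312423706), 0.0218134094029665) 0.1908326332589774
[ 0.56924901 -0.29326596  0.25272483] [-1.07367313e-03  9.99999228e-01  4.94831433e-04 -3.83110535e-04] [ 0.62964338  0.71792475 -0.4248978   1.49052476  0.32621292  1.00479274
  1.6943951 ]
```

>>> move_arm(motion=[[-1,0,40,0,0,0,0],[-1,0,85,0,0,0,0],[-1,0,108,0,0,0,0],[-1,0,108,0,0,0,0.3],[-1,0,108,0,0,0,0.5]])

```text
clock: 7.25
tool_pos: [0.5714, -0.2945, 0.1462]
eef_rot: [-0.001, 1.0, -0.0, 0.001]
contact_force: [-0.7, -1.0, 0.1]
opening: 0.799
finger_force: 0.0
```

>>> move_arm(motion=[[0,0,0,0,0,0,0.7],[0,0,0,0,0,0,0.7],[0,0,0,0,0,0,0.7],[0,0,0,0,0,0,0.7]], newtons=35)

```text
clock: 7.75
tool_pos: [0.5709, -0.2945, 0.1454]
eef_rot: [-0.0, 1.0, 0.0, 0.0]
contact_force: [-0.8, 0.5, 3.0]
opening: 0.476
finger_force: 35.0
```

>>> move_arm(motion=[[0,0,-10,0,0,0,0.7],[0,0,-30,0,0,0,0.7],[0,0,-50,0,0,0,0.7],[0,0,-60,0,0,0,0.7]])

```text
clock: 8.25
tool_pos: [0.5706, -0.2953, 0.2058]
eef_rot: [0.0, 1.0, -0.0, 0.0]
contact_force: [-0.1, -0.6, -4.0]
opening: 0.473
finger_force: 35.0
```

>>> move_arm(motion=[[-4,35,0,0,0,0,0.7],[-10,90,0,0,0,0,0.7],[-16,145,0,0,0,0,0.7],[-22,200,0,0,0,0,0.7],[-28,255,0,0,0,0,0.7]])

```text
clock: 8.88
tool_pos: [0.5981, -0.0385, 0.2045]
eef_rot: [-0.0, 1.0, -0.0, -0.0]
contact_force: [0.5, -0.2, -3.2]
opening: 0.474
finger_force: 35.0
```

>>> move_arm(motion=[[-4,35,0,0,0,0,0.7],[-6,54,0,0,0,0,0.7],[-6,54,10,0,0,0,0.7],[-6,54,25,0,0,0,0.7],[-6,54,40,0,0,0,0.7]])

```text
clock: 9.5
tool_pos: [0.6039, 0.0114, 0.1632]
eef_rot: [0.001, 1.0, -0.001, -0.001]
contact_force: [0.1, -1.0, -3.3]
opening: 0.472
finger_force: 35.0
```

```bash
python3 - <<'E'
from h import *
s=snap('wrist','w2.png');W=pts(s);np.save('w2.npy',W)
s=r.get_state();print(s['tool_pos'],s['eef_rot'],s['contact_force'])
s=snap('scene');cv2.imwrite('pics/s2.png',cv2.resize(s['frame'][100:340,220:540,::-1],None,fx=2.4,fy=2.4))
E
```

```text
[0.60265697 0.01171353 0.16123468] [ 1.13596931e-03  9.99996077e-01 -7.42869704e-04 -2.45027605e-03] [-1.38101204 -0.43209931 -5.45808392]
```

View pics/s2.png

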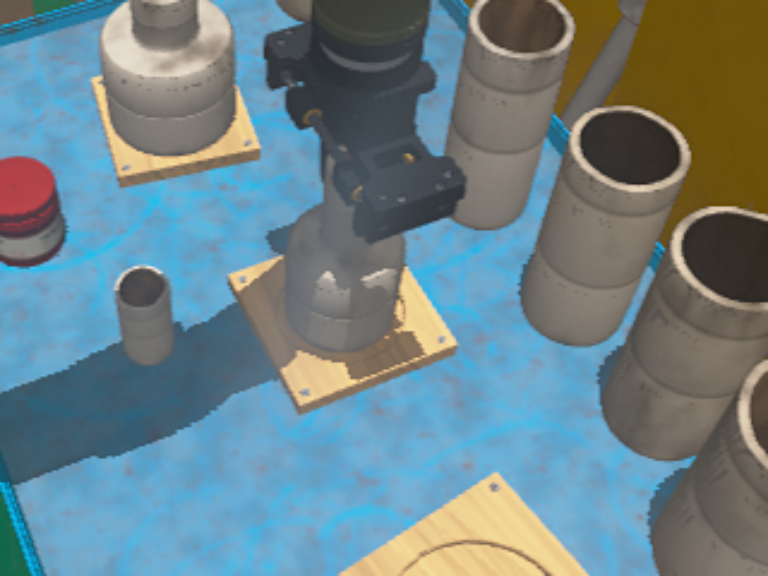

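The scene crop shows the slim reducer centred over the medium block at (350,300) and hanging clear of it. I'll lower it now.

>>> move_arm(motion=[[-2,2,5,0,0,0,0.7],[-2,2,10,0,0,0,0.7],[-2,2,15,0,0,0,0.7],[-2,2,17,0,0,0,0.7],[-2,2,17,0,0,0,0.7]])

```text
clock: 10.22
tool_pos: [0.6064, 0.0161, 0.1478]
eef_rot: [-0.0, 1.0, -0.0, -0.0]
contact_force: [-0.0, 0.3, -3.2]
opening: 0.475
finger_force: 35.0
```

>>> move_arm(motion=[[0,0,1,0,0,0,0.7],[0,0,2,0,0,0,0.7],[0,0,2,0,0,0,0.7]])

```text
clock: 10.6
tool_pos: [0.6064, 0.0161, 0.1458]
eef_rot: [-0.0, 1.0, 0.0, -0.0]
contact_force: [-0.2, -0.2, -3.4]
opening: 0.473
finger_force: 35.0
```

>>> move_arm(motion=[[0,0,1,0,0,0,0.7],[0,0,1,0,0,0,0.4],[0,0,1,0,0,0,0.2],[0,0,1,0,0,0,0],[0,0,1,0,0,0,0]])

```text
clock: 11.22
tool_pos: [0.6065, 0.0161, 0.1449]
eef_rot: [-0.0, 1.0, 0.0, 0.0]
contact_force: [-0.6, -0.4, 0.0]
opening: 0.9
finger_force: 0.0
```

>>> move_arm(motion=[[0,0,-30,0,0,0,0],[0,0,-75,0,0,0,0],[0,0,-110,0,0,0,0],[10,40,-110,0,0,0,0],[25,95,-110,0,0,0,0]])

```text
clock: 11.85
tool_pos: [0.5821, 0.1102, 0.2554]
eef_rot: [0.002, 1.0, -0.0, 0.001]
contact_force: [0.3, 0.3, -1.1]
opening: 1.0
finger_force: 0.0
```

>>> move_arm(motion=[[8,55,0,0,0,0,0],[14,110,0,0,0,0,0],[20,165,0,0,0,0,0],[22,189,10,0,0,0,0],[22,189,20,0,0,0,0]])

```text
clock: 12.48
tool_pos: [0.5583, 0.3027, 0.2345]
eef_rot: [-0.002, 1.0, 0.001, -0.0]
contact_force: [-0.1, -0.2, -0.2]
opening: 0.998
finger_force: 0.0
```

```bash
python3 - <<'E'
from h import *
from scipy.spatial import cKDTree
s=snap('wrist');W=pts(s)
w=W[abs(W[...,2]-.175)<.008]; w=w[np.linalg.norm(w[:,:2]-[.559,.3],axis=1)<.05]
print(len(w),cv2.minEnclosingCircle(w[:,:2].astype(np.float32)),np.median(w[:,2]) if len(w) else 0)
q=r.get_state();print(q['tool_pos'],q['eef_rot'],q['q'])
for n in('top','scene'):
    W=pts(snap(n,n+'3.png')); np.save(n+'3.npy',W)
    w=W[abs(W[...,2]-.193)<.006]; w=w[np.linalg.norm(w[:,:2]-[.605,.015],axis=1)<.04]
    print(n,len(w),cv2.minEnclosingCircle(w[:,:2].astype(np.float32)) if len(w) else 0,np.median(w[:,2]) if len(w) else 0)
E
```

```text
3574 ((0.5586969256401062, 0.30209580063819885), 0.030381405726075172) 0.17288277017197867
[0.55847681 0.29933849 0.23278402] [-7.48212714e-04  9.99998414e-01 -1.14423629e-03 -1.14147285e-03] [-0.37278379  0.72261652 -0.35609934  1.53543929  0.29025938  0.93930149
  0.75213149]
top 297 ((0.6071555614471436, 0.01562468707561493), 0.022435573861002922) 0.19180011416339093
scene 259 ((0.604965329170227, 0.015236220322549343), 0.0226605087518692) 0.19190714856607893
```

View pics/scene3.png

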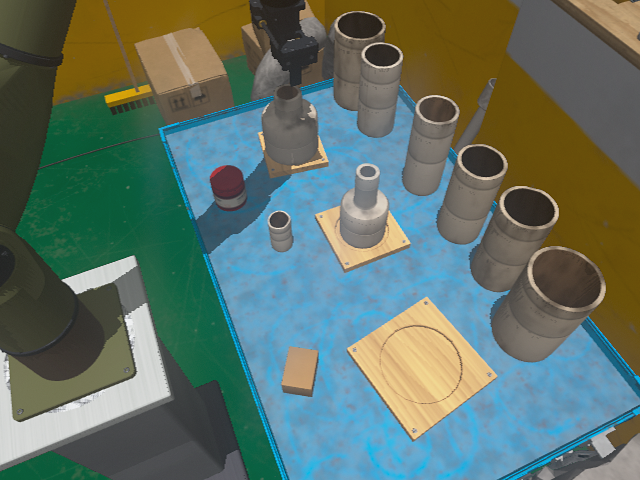

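The slim reducer's top is at 0.192 m, the same as when it stood in the large recess, so it is fully down. The sleeve stands at (280,230). The large recess is free at (420,365). I'll grasp the wide reducer next.

>>> move_arm(motion=[[0,0,40,0,0,0,0],[0,0,80,0,0,0,0],[0,0,96,0,0,0,0],[0,0,96,0,0,0,0.2],[0,0,96,0,0,0,0.4]])

```text
clock: 13.25
tool_pos: [0.5605, 0.3004, 0.1405]
eef_rot: [0.0, 1.0, 0.001, 0.001]
contact_force: [-0.8, -0.1, 0.6]
opening: 0.796
finger_force: 0.0
```

>>> move_arm(motion=[[0,0,0,0,0,0,0.5],[0,0,0,0,0,0,0.5],[0,0,0,0,0,0,0.5]], newtons=40)

```text
clock: 13.62
tool_pos: [0.5603, 0.3015, 0.1404]
eef_rot: [-0.0, 1.0, 0.001, 0.001]
contact_force: [-0.1, 1.5, 6.1]
opening: 0.671
finger_force: 40.0
```

>>> move_arm(motion=[[0,0,-15,0,0,0,0.5],[0,0,-50,0,0,0,0.5],[0,0,-100,0,0,0,0.5],[0,0,-150,0,0,0,0.5],[0,0,-200,0,0,0,0.5]])

```text
clock: 14.25
tool_pos: [0.5584, 0.2988, 0.34]
eef_rot: [-0.0, 1.0, -0.001, -0.001]
contact_force: [1.2, 0.5, -4.7]
opening: 0.674
finger_force: 40.0
```

>>> move_arm(motion=[[0,-30,-20,0,0,0,0.5],[0,-80,-20,0,0,0,0.5],[0,-130,-20,0,0,0,0.5],[0,-180,-20,0,0,0,0.5],[0,-230,-20,0,0,0,0.5]])

```text
clock: 14.88
tool_pos: [0.558, 0.0677, 0.3585]
eef_rot: [-0.0, 1.0, -0.001, -0.001]
contact_force: [0.6, 0.7, -4.0]
opening: 0.676
finger_force: 40.0
```

>>> move_arm(motion=[[0,-50,0,0,0,0,0.5],[-2,-100,0,0,0,0,0.5],[-5,-150,0,0,0,0,0.5],[-9,-200,0,0,0,0,0.5],[-13,-250,0,0,0,0,0.5]])

```text
clock: 15.5
tool_pos: [0.571, -0.1816, 0.3584]
eef_rot: [-0.0, 1.0, 0.0, -0.001]
contact_force: [1.4, 0.5, -4.4]
opening: 0.674
finger_force: 40.0
```

>>> move_arm(motion=[[0,-50,20,0,0,0,0.5],[0,-90,50,0,0,0,0.5],[0,-109,90,0,0,0,0.5],[0,-109,130,0,0,0,0.5],[0,-109,170,0,0,0,0.5]])

```text
clock: 16.12
tool_pos: [0.5709, -0.2893, 0.1871]
eef_rot: [0.0, 1.0, 0.0, -0.001]
contact_force: [0.8, -0.6, -4.2]
opening: 0.672
finger_force: 40.0
```

```bash
python3 - <<'E'
from h import *
W=pts(snap('wrist'))
s=snap('scene','s4.png')
q=r.get_state();print(q['tool_pos'],q['eef_rot'],q['contact_force'])
s=snap('scene');cv2.imwrite('pics/s4.png',cv2.resize(s['frame'][230:470,260:580,::-1],None,fx=2.4,fy=2.4))
E
```

```text
[ 0.56765034 -0.28775466  0.18391184] [-2.28429577e-04  9.99978405e-01  2.16146544e-03 -6.20205646e-03] [-2.35896044  0.83251397 -5.43549294]
```

View pics/s4.png

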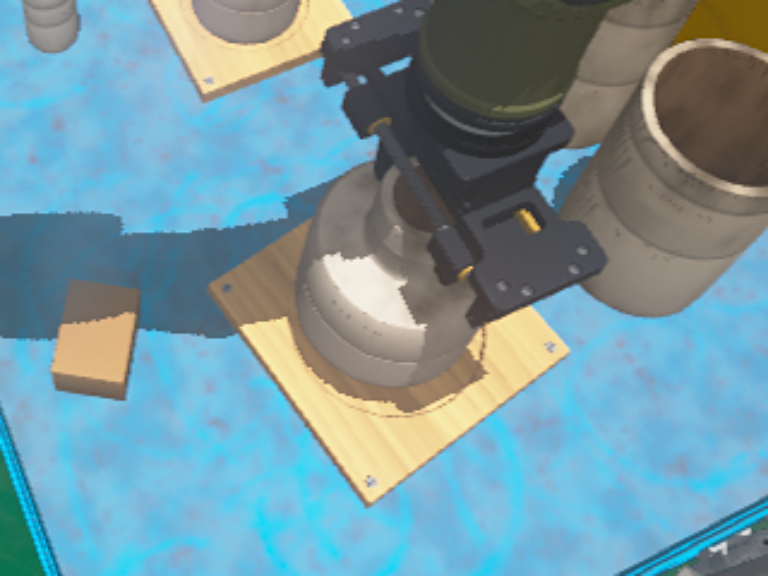

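The scene crop shows the wide reducer hanging centred above the large recess at (390,290). I'll lower it with a 2 mm shift in x.

>>> move_arm(motion=[[-2,0,12,0,0,0,0.5],[-2,0,24,0,0,0,0.5],[-2,0,34,0,0,0,0.5],[-2,0,42,0,0,0,0.5],[-2,0,42,0,0,0,0.5]])

```text
clock: 16.9
tool_pos: [0.574, -0.2887, 0.1461]
eef_rot: [-0.0, 1.0, 0.0, -0.001]
contact_force: [-0.8, 0.3, -5.0]
opening: 0.676
finger_force: 40.0
```

>>> move_arm(motion=[[0,0,3,0,0,0,0.5],[0,0,6,0,0,0,0.5],[0,0,8,0,0,0,0.5],[0,0,9,0,0,0,0.5]])

```text
clock: 17.4
tool_pos: [0.5745, -0.2889, 0.1377]
eef_rot: [-0.0, 1.0, 0.0, -0.0]
contact_force: [-0.5, -0.9, -4.6]
opening: 0.671
finger_force: 40.0
```

>>> move_arm(motion=[[0,0,2,0,0,0,0.5],[0,0,3,0,0,0,0.5],[0,0,4,0,0,0,0.5],[0,0,4,0,0,0,0.5]])

```text
clock: 17.9
tool_pos: [0.5745, -0.2889, 0.1338]
eef_rot: [-0.0, 1.0, 0.0, -0.0]
contact_force: [0.1, -0.3, -4.6]
opening: 0.67
finger_force: 40.0
```

>>> move_arm(motion=[[0,0,1,0,0,0,0.5],[0,0,1.5,0,0,0,0.3],[0,0,1.5,0,0,0,0.1],[0,0,1.5,0,0,0,0],[0,0,1.5,0,0,0,0]])

```text
clock: 18.52
tool_pos: [0.5748, -0.2889, 0.1326]
eef_rot: [-0.0, 1.0, -0.0, 0.0]
contact_force: [-0.0, 0.6, -0.0]
opening: 0.994
finger_force: 0.0
```

>>> move_arm(motion=[[0,0,-30,0,0,0,0],[0,0,-70,0,0,0,0],[0,0,-120,0,0,0,0],[15,45,-130,0,0,0,0],[40,95,-130,0,0,0,0]])

```text
clock: 19.15
tool_pos: [0.5355, -0.1932, 0.2637]
eef_rot: [0.001, 1.0, -0.0, 0.002]
contact_force: [-0.2, 0.8, -0.2]
opening: 0.996
finger_force: 0.0
```

>>> move_arm(motion=[[24,52,0,0,0,0,0],[48,104,0,0,0,0,0],[72,156,20,0,0,0,0],[85,208,50,0,0,0,0],[94,254,80,0,0,0,0]])

```text
clock: 19.77
tool_pos: [0.4402, 0.0618, 0.1822]
eef_rot: [-0.0, 1.0, 0.0, 0.001]
contact_force: [0.7, 0.3, -0.2]
opening: 0.999
finger_force: 0.0
```

>>> move_arm(motion=[[0,0,10,0,0,0,0],[0,0,10,0,0,0,0]])

```text
clock: 20.02
tool_pos: [0.4404, 0.0595, 0.172]
eef_rot: [-0.0, 1.0, -0.0, -0.0]
contact_force: [0.0, 0.4, -0.4]
opening: 1.002
finger_force: 0.0
```

```bash
python3 - <<'E'
from h import *
def ring(W,z,c,t=.05):
    w=W[abs(W[...,2]-z)<.006]; w=w[np.linalg.norm(w[:,:2]-c,axis=1)<t]
    print(len(w),(cv2.minEnclosingCircle(w[:,:2].astype(np.float32)),np.median(w[:,2])) if len(w) else 0)
ring(pts(snap('wrist')),.085,[.44,.06])
q=r.get_state();print(q['tool_pos'],q['eef_rot'],q['q'])
for n in('top','scene'):
    W=pts(snap(n,n+'5.png')); ring(W,.167,[.573,-.289]); ring(W,.193,[.606,.016])
    m=abs(W[...,2]-.016)<.004; m&=np.linalg.norm(W[...,:2]-[.56,.298],axis=-1)<.11
    print(cv2.minAreaRect(W[m][:,:2].astype(np.float32)))
E
```

```text
1104 (((0.4397338032722473, 0.05999958887696266), 0.02349713444709778), np.float64(0.08240436654366404))
[0.44084264 0.05882716 0.17251984] [ 7.76929668e-04  9.99999597e-01 -4.43941550e-04  7.84652853e-05] [-0.07391726  0.58875475 -0.25182564  2.15726642  0.33889338  0.43222936
  0.97475003]
449 (((0.5733229517936707, -0.2886980473995209), 0.03087248094379902), np.float64(0.16600405492427273))
292 (((0.6072468757629395, 0.016780436038970947), 0.02227727696299553), np.float64(0.191903298151184))
((0.5603453516960144, 0.29821497201919556), (0.14176256954669952, 0.14099407196044922), 81.67434692382812)
580 (((0.5724734663963318, -0.2900991141796112), 0.030629457905888557), np.float64(0.1663266763378679))
262 (((0.605774998664856, 0.015522721223533154), 0.022505946457386017), np.float64(0.19191051128445924))
((0.5667427778244019, 0.29693520069122314), (0.14570897817611694, 0.1251223385334015), 81.01861572265625)
```

View pics/top5.png

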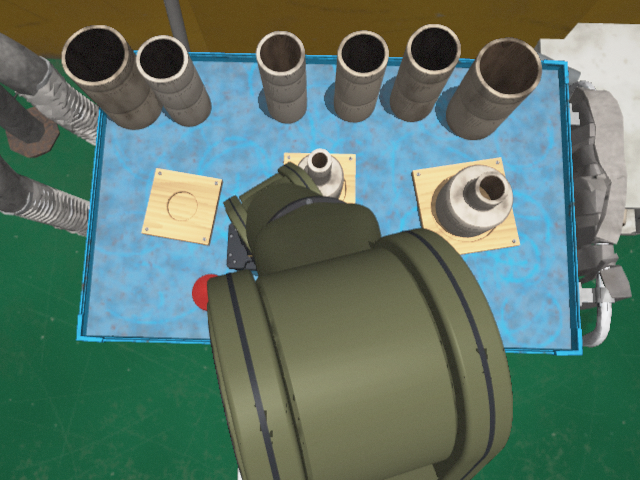

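The wide reducer's top is at 0.166 m, so it is fully down. The small recess is free at (183,206), with the block centre at (0.560, 0.298). I'll pick up the sleeve.

>>> move_arm(motion=[[0,1,45,0,0,0,0],[0,1,90,0,0,0,0],[0,1,118,0,0,0,0],[0,1,129,0,0,0,0],[0,1,129,0,0,0,0.3]])

```text
clock: 20.8
tool_pos: [0.4409, 0.0605, 0.0435]
eef_rot: [0.0, 1.0, -0.0, 0.0]
contact_force: [1.0, 0.4, 0.6]
opening: 0.91
finger_force: 0.0
```

>>> move_arm(motion=[[0,0,0,0,0,0,0.5],[0,0,0,0,0,0,0.7],[0,0,0,0,0,0,0.7],[0,0,0,0,0,0,0.7]], newtons=20)

```text
clock: 21.3
tool_pos: [0.4407, 0.0609, 0.0437]
eef_rot: [0.0, 1.0, 0.0, 0.0]
contact_force: [0.1, -1.4, 3.0]
opening: 0.516
finger_force: 20.0
```

>>> move_arm(motion=[[0,0,-20,0,0,0,0.7],[0,0,-65,0,0,0,0.7],[0,0,-110,0,0,0,0.7],[-20,40,-110,0,0,0,0.7],[-45,90,-110,0,0,0,0.7]])

```text
clock: 21.92
tool_pos: [0.4859, 0.1503, 0.1541]
eef_rot: [0.002, 1.0, -0.0, 0.0]
contact_force: [0.7, -0.2, -1.3]
opening: 0.516
finger_force: 20.0
```

>>> move_arm(motion=[[-25,50,0,0,0,0,0.7],[-50,100,0,0,0,0,0.7],[-75,148,10,0,0,0,0.7],[-75,148,40,0,0,0,0.7],[-75,148,75,0,0,0,0.7]])

```text
clock: 22.55
tool_pos: [0.5603, 0.2999, 0.0774]
eef_rot: [-0.001, 1.0, 0.0, 0.0]
contact_force: [-0.0, 0.3, -1.2]
opening: 0.52
finger_force: 20.0
```

>>> move_arm(motion=[[0,0,5,0,0,0,0.7],[0,0,10,0,0,0,0.7],[0,0,10,0,0,0,0.7]])

```text
clock: 22.92
tool_pos: [0.5609, 0.2993, 0.0693]
eef_rot: [-0.0, 1.0, 0.0, 0.001]
contact_force: [-0.3, -0.5, -0.8]
opening: 0.519
finger_force: 20.0
```

```bash
python3 - <<'E'
from h import *
s=snap('scene');cv2.imwrite('pics/s6.png',cv2.resize(s['frame'][60:210,190:390,::-1],None,fx=4,fy=4))
q=r.get_state();print(q['tool_pos'],q['eef_rot'])
E
```

```text
[0.56103398 0.2994236  0.06951459] [-7.31824344e-06  9.99999535e-01  5.50065961e-04  7.92070074e-04]
```

View pics/s6.png

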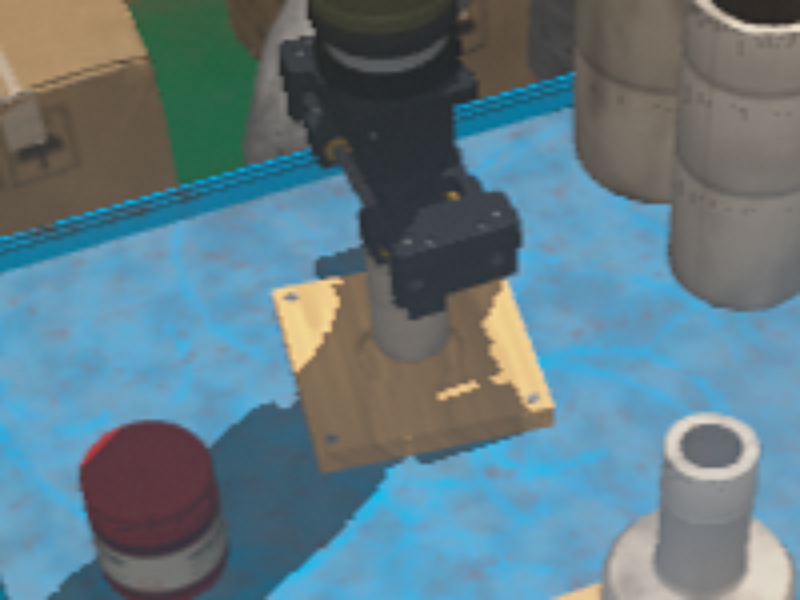

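The crop shows the sleeve lined up over the small recess at (410,350). I'll lower it.

>>> move_arm(motion=[[0,0,5,0,0,0,0.7],[0,0,10,0,0,0,0.7],[0,0,14,0,0,0,0.7],[0,0,17,0,0,0,0.7],[0,0,17,0,0,0,0.7]])

```text
clock: 23.6
tool_pos: [0.5605, 0.299, 0.0519]
eef_rot: [-0.0, 1.0, -0.0, 0.0]
contact_force: [-0.2, -1.3, 3.8]
opening: 0.519
finger_force: 20.0
```

>>> move_arm(motion=[[0,0,0,0,0,0,0.4],[0,0,0,0,0,0,0.2],[0,0,0,0,0,0,0],[0,0,0,0,0,0,0],[0,0,0,0,0,0,0]])

```text
clock: 24.22
tool_pos: [0.5604, 0.2991, 0.0513]
eef_rot: [-0.0, 1.0, 0.0, -0.0]
contact_force: [0.6, -0.6, -0.2]
opening: 1.0
finger_force: 0.0
```

>>> move_arm(motion=[[0,0,-30,0,0,0,0],[0,0,-75,0,0,0,0],[0,0,-130,0,0,0,0],[0,0,-190,0,0,0,0],[55,20,-205,0,0,0,0]])

```text
clock: 24.85
tool_pos: [0.5109, 0.3184, 0.2605]
eef_rot: [0.004, 1.0, 0.002, 0.005]
contact_force: [-1.8, 2.2, -1.7]
opening: 1.001
finger_force: 0.0
```

>>> move_arm(motion=[[55,20,0,0,0,0,0],[100,60,0,0,0,0,0],[120,110,0,0,0,0,0],[120,110,0,0,0,0,0]])

```text
clock: 25.35
tool_pos: [0.3815, 0.4341, 0.2568]
eef_rot: [-0.004, 1.0, 0.002, -0.001]
contact_force: [0.4, -0.8, -0.0]
opening: 1.0
finger_force: 0.0
```

```bash
python3 - <<'E'
from h import *
def ring(W,z,c,t=.05):
    w=W[abs(W[...,2]-z)<.006]; w=w[np.linalg.norm(w[:,:2]-c,axis=1)<t]
    print(len(w),(cv2.minEnclosingCircle(w[:,:2].astype(np.float32)),np.median(w[:,2])) if len(w) else 0)
q=r.get_state();print(q['tool_pos'],q['contact_force'])
for n in('top','scene'):
    W=pts(snap(n,n+'7.png')); ring(W,.167,[.573,-.289]); ring(W,.193,[.606,.016]); ring(W,.093,[.56,.298])
    for z,c in((.075,[.38,.217]),(.042,[.371,-.2196])):
        m=abs(W[...,2]-z)<.006; m&=np.linalg.norm(W[...,:2]-c,axis=-1)<.06; print(cv2.minAreaRect(W[m][:,:2].astype(np.float32)) if m.sum()>5 else 0)
E
```

```text
[0.38147578 0.43410779 0.25680316] [ 0.3565808  -0.77400215 -0.03280727]
442 (((0.5735512971878052, -0.2895086705684662), 0.031088007614016533), np.float64(0.16590216789713136))
296 (((0.6073315739631653, 0.015627333894371986), 0.022247333079576492), np.float64(0.1918739597253758))
156 (((0.5596986413002014, 0.29755130410194397), 0.023976776748895645), np.float64(0.09073906847970536))
((0.3803122341632843, 0.21709752082824707), (0.06856729090213776, 0.06990449130535126), 1.15151846408844)
((0.37131592631340027, -0.21965014934539795), (0.07066841423511505, 0.05237770080566406), 57.13117599487305)
585 (((0.5717535614967346, -0.2894342243671417), 0.030374232679605484), np.float64(0.16633730422288595))
265 (((0.6063716411590576, 0.01585531048476696), 0.022892381995916367), np.float64(0.19197860380797982))
109 (((0.5575841069221497, 0.296501487493515), 0.02456124685704708), np.float64(0.09108738210472078))
((0.3788678050041199, 0.21604561805725098), (0.06895644217729568, 0.0700523778796196), 19.949764251708984)
((0.36997807025909424, -0.22003908455371857), (0.07156848907470703, 0.05228034406900406), 57.091400146484375)
```

View pics/scene7.png

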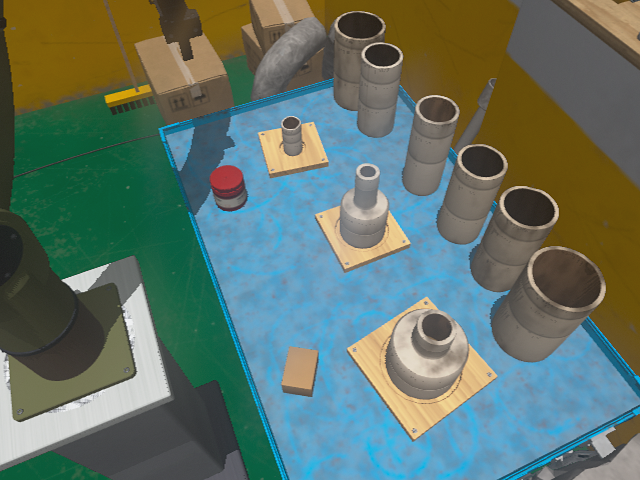

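All three parts stand upright in their own recesses at the expected heights: sleeve (290,135), slim reducer (364,205) and wide reducer (427,350). The tin and the carton haven't moved, and the robot is clear.

```bash
python3 -c "
from plant import finish_job
print(finish_job())"
```

```text
the job is handed in; nothing more can be done
None
```

The job is handed in: sleeve, slim reducer and wide reducer each stand upright and fully down in the small, medium and large recess respectively, the carton and tin have not moved, and the robot took about 25 s of the 120 s allowed.

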